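Hang the tall rinsed cup on the long draining peg

TASK

Two rinsed steel cups stand mouth-down on the bench. Hang the taller one, still mouth-down, on the longer of the two slanted draining pegs, slid right down until the inside of its bottom rests on the peg's tip and its rim hangs free above the drip tray, and let go. Leave the short cup standing where it is.

Things in the scene. Friction and masses are not known exactly. Their poses are not given: they have to be found in the camera images.
- tall_cup_center (a point): The taller of two round steel cups, loose, about 80 g, mouth-down on the bench at the start: 48 mm outside diameter, 80 mm high, wall 3 mm (inside diameter 42), closed bottom 4 mm thick, uppermost at the start. Point: on the cup's axis half-way up, 40 mm from the rim, 36 mm from the inside of the closed bottom. z axis: from the mouth to the closed bottom (up at the start). Any yaw may be gripped.
- short_cup_center (a point): The shorter steel cup, loose, same diameter (48 mm) but only 50 mm high, standing mouth-down on the bench; it is not to be moved. The point is on its axis half-way up, 25 mm from the rim; z axis towards its closed bottom.
- long_peg_tip (a point): Tip of the longer draining peg, a fixed wooden rod, 26 mm diameter, round end, 115 mm long, rising from a fixed steel drip tray (130x100x14 mm) and leaning 25 degrees from vertical, roughly towards the robot. Point: its very end, 112 mm above the bench. z axis: along the peg, foot to tip; y: level, across the lean. A cup fully home has its centre 36 mm back down the peg, up to 8 mm off axis.
- short_peg_tip (a point): Tip of the shorter draining peg, same make, diameter, tray, lean and axes, but only 70 mm long (tip 71 mm above the bench): too short for the tall cup, whose rim would rest in the tray. It stays empty.
There are look-alikes about, which are no part of the job. What is shaped like the part that bears tall_cup_center but purple is not meant.

How it is judged:
At the end, for the whole second after the job is handed in: The tall cup hangs mouth-down and at rest on the long peg: its centre lies 26 to 46 mm back from the peg's tip along the peg (36 mm when fully home), within 15 mm of the peg's axis along each of the tip's x and y axes, and its axis within 17 degrees of the peg's (z of tall_cup_center in the frame of long_peg_tip between -0.046 and -0.026 m and x of tall_cup_center in the frame of long_peg_tip between -0.015 and 0.015 m and y of tall_cup_center in the frame of long_peg_tip between -0.015 and 0.015 m and angle between the z axis of tall_cup_center and the z axis of long_peg_tip, either way round below 0.3 rad and linear speed of tall_cup below 0.03 m/s); the robot touches nothing.
It fails at once if the short cup is moved more than 30 mm from where it stood, or knocked over (distance of short_cup_center from where it was at the start of the episode above 0.03 m or angle between short_cup_center's own z axis and vertical above 0.5 rad).
It also fails if it takes over 32 s, if anything falls off the work surface, if the arm or the gripper's body presses on something with over 40 N, if the wrist force passes 120 N, or if a joint passes its speed limit or range.

ROBOT

A 7-joint arm with a two-finger parallel gripper is mounted at the origin on the work surface; the furniture and walls round the work are solid. World frame = base frame: x ahead of the robot, y to its left, z up, the work surface at z = 0. Lengths are in m, angles in rad, forces in N, time in s.
With the tool pointing down it reaches from about 0.4 to 0.925 m from the base axis. Payload 4.1 kg.
Tool frame: the origin (TCP) lies midway between the tips of the shut fingers; the grasp point (between the pads) lies 19 mm behind it (robot.pinch_z is the distance from the TCP to the grasp point, in m); z points along the fingers, y is the direction in which the jaws open and shut (so a half turn about z gives the same grasp; the last joint's range is limited). The gripper opens to 85 mm and grips with 20 to 120 N. Pads are 22 mm wide; open, the fingers measure 114 mm over their backs; the gripper's body (76 mm by 85 mm) begins 54 mm behind the grasp point. The pads swing forward as they close: fully open they stand 13 mm farther back than shut.
Start: joints at [1.151, 0.398, 0.045, 1.537, -0.019, 1.207, -0.051], TCP at [0.205, -0.617, 0.231] pointing down, gripper open.
Joint ranges: [-2.82, 2.82], [-0.49, 2.23], [-1.37, 1.46], [0, 2.46], [-1.36, 4.5], [0.23, 2], [-2.94, 2.94]. Speed limits (rad/s): [2.57, 2.57, 3.14, 3.14, 3.14, 3.14, 3.14].

INTERFACE

Orientations are given as a unit quaternion [w, x, y, z].
In Python, from workcell import robot, vision gives the robot as it stands. The module is installed in compiled form; this text tells all that it offers.
- The arm moves only by the tool apply_moves, never from a script. Its arguments are lists of equal length, an entry for each row: "grip": the finger opening in mm, from 0 to 85.4; "travel": the shift along the tool's x, y, z in mm, a list of three; "spin": the turn about the tool's z in degrees. In form: {"grip": [grip, ...], "travel": [[x, y, z], ...], "spin": [spin, ...]}. A call has exactly 10 rows; each row is the pose to reach, as a shift and turn from the pose commanded when the call began, along the tool's axes at that moment; what a row does not reach only later rows make up. A row lasts 1/12 s, in which the tool goes at most 41.7 mm and 7.16 degrees, less where a joint would pass 70% of its speed; a pose out of reach is approached as far as the arm can. A call with a gripper value outside its range is refused whole. The fingers move at their own pace and stop on an object; the grip force is fixed at half the most. Time passes only in rows, so rows that repeat a pose let the fingers close, or fill a call up. It gives the time, the measured TCP pose, the force and the opening at its end, in the units of the state.
- robot.state(): the state, without advancing time (a new reading comes with each control period).
- vision.capture(name): name is "side" or "top"; returns a dict with "img" (400x640x3 uint8, red, green, blue), "camera_matrix" (3x3 intrinsics, pixels), "dist_coeffs" ([k1, k2, p1, p2, k3] as OpenCV has them; the pictures are not rectified), "cam_to_world" (4x4, takes a point from camera to world coordinates). Camera axes: x right, y down, z forward; pixel columns grow to the right and rows downward; lengths in m; the calibration is good to about 2 mm. A picture is of the moment at which its call begins. There is no depth.
- robot.finish_job(): hands the job in, once; it reports no verdict.
The state is a dict: "t": time; "joints": joint angles; "dq": joint speeds; "effort": joint torques, N m; "position": TCP position; "eef_rot": TCP orientation; "contact_force": force on the tool from outside, world axes, zero at the start; "torque": the same for the moment, N m; "grip_width": finger opening in m.
Only numpy, scipy, OpenCV 4.12 (cv2) and the standard library are available. Lean on these libraries where they do the work, as an engineer would, in place of code of your own. Each camera call takes 0.05 s, during which the arm holds its last target. There are 200 camera calls.

## Working session

There is one attempt and no reset: what is moved stays moved. The work goes in short steps, Python scripts to look and compute and a tool call to move; the robot and the scene stay as the last step left them, time stands still between calls to the robot, and variables do not carry over. Pictures are saved under pics/ and viewed, on a budget of 10 in all, crops included, one or two more only if the job needs it, and the job is handed in when it is done.

Besides the shell and the picture viewer there is one more tool, called after "Request:" as a command line: name --pt "numbers of a row" for each row, then --argument value for the rest. apply_moves: Moves the arm, as the interface text tells. Its arguments: {"type":"object","properties":{"grip":{"type":"array"},"travel":{"type":"array"},"spin":{"type":"array"}},"required":["grip","travel","spin"]}

```bash
mkdir -p pics; python3 - <<'E'
from workcell import robot, vision
import cv2,numpy as np
print(robot.state(), robot.pinch_z)
for n in("side","top"):
    d=vision.capture(n); cv2.imwrite(f"pics/{n}0.png",d["img"][:,:,::-1]); print(n,d["camera_matrix"],d["dist_coeffs"],d["cam_to_world"])
E
```

```text
{'t': 0.0, 'joints': array([ 1.15102141,  0.39922825,  0.04504225,  1.53787316, -0.01875556,
        1.20690622, -0.05072065]), 'dq': array([-0.00106997, -0.00184206, -0.0013691 , -0.00166793,  0.00054   ,
        0.00096017, -0.00017664]), 'effort': array([-5.75967169e-04, -4.75119209e+01,  1.36455953e+00, -2.54214549e+01,
        1.16904953e-02,  9.37247562e-03, -9.69546193e-06]), 'position': array([ 0.20477815, -0.61623061,  0.23024324]), 'eef_rot': array([-9.75488463e-04,  9.87159880e-01,  1.59732210e-01, -2.03594756e-04]), 'contact_force': array([-1.0615892 ,  0.66308778,  1.6882602 ]), 'torque': array([-0.00325747, -0.00917868, -0.00792421]), 'grip_width': 0.08536456018146088} 0.0187
side [[476.27181156   0.         316.84308166]
 [  0.         476.27181156 190.65481686]
 [  0.           0.           1.        ]] [-0.07959894  0.          0.          0.          0.        ] [[-9.96758404e-01 -2.66498742e-02  7.59109182e-02  4.32678776e-01]
 [-8.04455949e-02  3.42934900e-01 -9.35908201e-01  1.10679953e+00]
 [-1.09066732e-03 -9.38981064e-01 -3.43967109e-01  4.67207668e-01]
 [ 0.00000000e+00  0.00000000e+00  0.00000000e+00  1.00000000e+00]]
top [[362.84918639   0.         308.63097764]
 [  0.         362.84918639 204.1841741 ]
 [  0.           0.           1.        ]] [0.01694419 0.         0.         0.         0.        ] [[ 0.00804224 -0.99703622  0.07651213  0.45002146]
 [-0.99977474 -0.00651418  0.02020011  0.11753297]
 [-0.01964182 -0.07665735 -0.99686401  0.95707527]
 [ 0.          0.          0.          1.        ]]
```

View pics/side0.png

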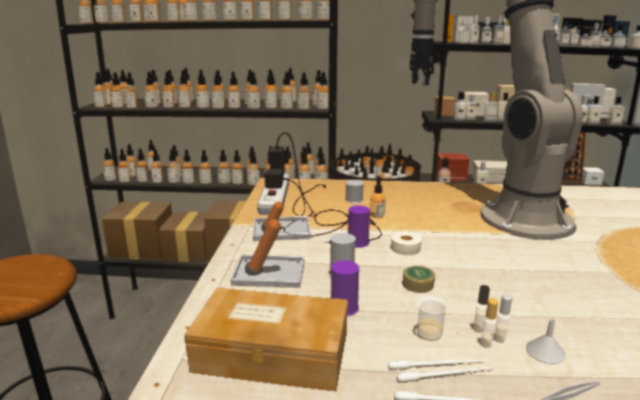

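View pics/top0.png

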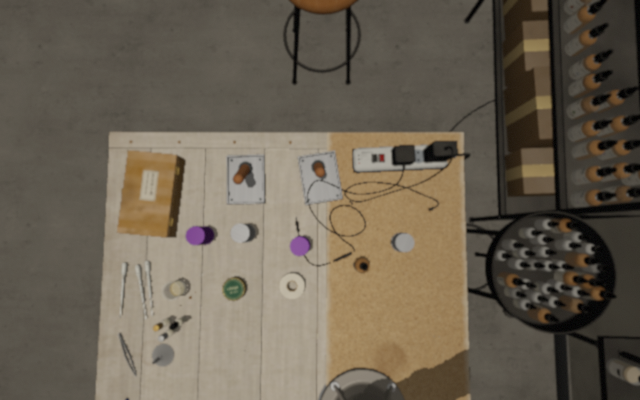

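The top view shows the steel-grey cups at (241,232) and (404,242), purple look-alikes at (199,235) and (300,245), and trays with pegs at (243,175) and (319,170). I'll confirm which is which in enlarged crops.

```bash
cat > h.py <<'E'
import cv2,numpy as np
from workcell import robot, vision
def ray(d,uv):
    p=cv2.undistortPoints(np.array([[uv]],float),d["camera_matrix"],d["dist_coeffs"])[0,0]
    T=d["cam_to_world"]; v=T[:3,:3]@np.array([p[0],p[1],1.]); return T[:3,3],v/np.linalg.norm(v)
def plane(d,uv,z):
    o,v=ray(d,uv); return o+v*(z-o[2])/v[2]
def tri(d1,u1,d2,u2):
    a,v=ray(d1,u1); b,w=ray(d2,u2)
    s=np.linalg.lstsq(np.c_[v,-w],b-a,rcond=None)[0]
    p,q=a+v*s[0],b+w*s[1]; return (p+q)/2,np.linalg.norm(p-q)
def pix(d,P):
    T=np.linalg.inv(d["cam_to_world"]); q=T[:3,:3]@np.asarray(P,float)+T[:3,3]
    return cv2.projectPoints(q[None],np.zeros(3),np.zeros(3),d["camera_matrix"],d["dist_coeffs"])[0].ravel()
E
python3 - <<'E'
from h import *
s=vision.capture("side");t=vision.capture("top")
for uv in((241,232),(404,242)):
    for z in(.05,.08): print(uv,z,plane(t,uv,z))
a=cv2.resize(s["img"][170:300,220:400],None,fx=4.4,fy=4.4,interpolation=cv2.INTER_CUBIC)
b=cv2.resize(t["img"][140:270,180:430],None,fx=3.2,fy=3.2,interpolation=cv2.INTER_CUBIC)
cv2.imwrite("pics/a.png",a[:,:,::-1]);cv2.imwrite("pics/b.png",b[:,:,::-1])
E
```

```text
(241, 232) 0.05 [0.44878162 0.30449008 0.05      ]
(241, 232) 0.08 [0.44882262 0.29830679 0.08      ]
(404, 242) 0.05 [ 0.42743703 -0.10061273  0.05      ]
(404, 242) 0.08 [ 0.42818397 -0.09339793  0.08      ]
```

View pics/a.png

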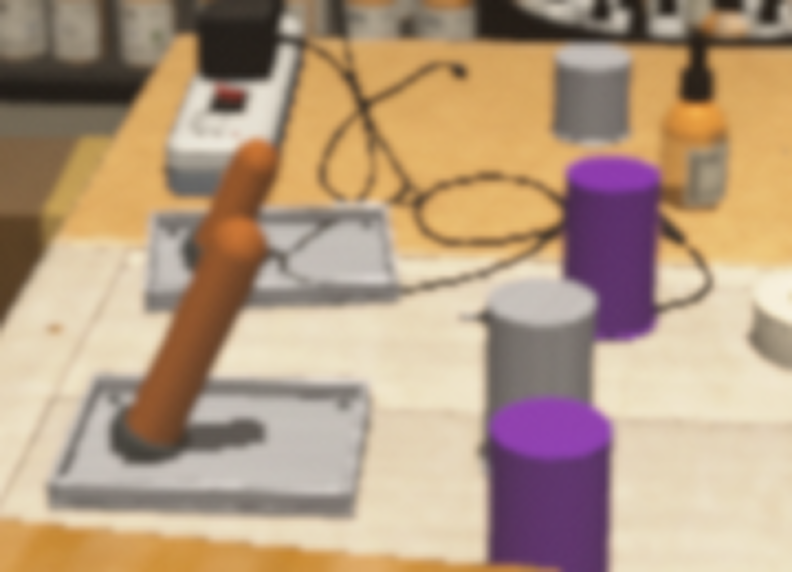

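View pics/b.png

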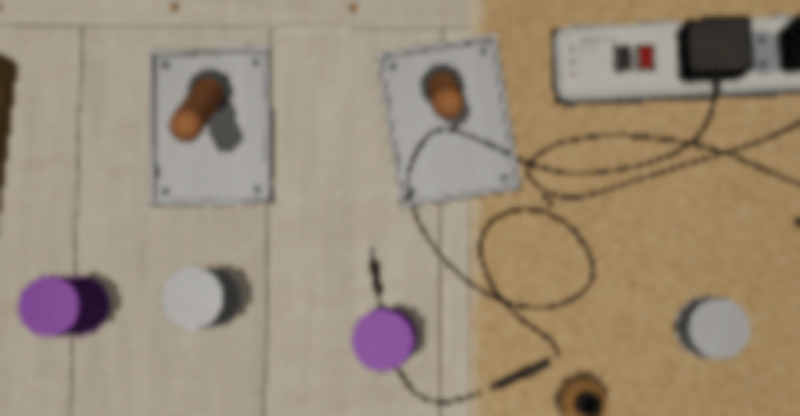

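The tall cup is the grey one at top (241,232), side (342,255); the other grey one at top (404,242), side (355,190), is clearly short, and the two purple ones are look-alikes. The long peg is the nearer one in the side view, with its tip at (274,224) there and at (238,178) in the top view. Next I measure the peg axis and the cup from colour masks.

```bash
cat > m.py <<'E'
from h import *
s=vision.capture("side");t=vision.capture("top")
def brown(d,r0,r1,c0,c1):
    h=cv2.cvtColor(d["img"],cv2.COLOR_RGB2HSV); m=cv2.inRange(h,(0,110,50),(14,255,255))
    k=np.zeros_like(m);k[r0:r1,c0:c1]=m[r0:r1,c0:c1];return k
mt=brown(t,150,195,225,258); ms=brown(s,218,275,245,285)
for n,m in(("top",mt),("side",ms)):
    p=np.argwhere(m)[:,::-1].astype(np.float32); r=cv2.minAreaRect(p); print(n,len(p),r,p.min(0),p.max(0))
for r in range(226,272,5):
    c=np.flatnonzero(ms[r]); print(r,c.min(),c.max(),end="; ")
print()
# planes through the axis in each view
def axis_plane(d,m):
    p=np.argwhere(m)[:,::-1].astype(np.float32); vx,vy,x,y=cv2.fitLine(p,cv2.DIST_L2,0,.01,.01).ravel()
    L=20 if d is s else 8
    o,a=ray(d,(x-L*vx,y-L*vy)); _,b=ray(d,(x+L*vx,y+L*vy)); n=np.cross(a,b); return o,n/np.linalg.norm(n)
ms2=ms.copy(); ms2[:232]=0; ms2[263:]=0
o1,n1=axis_plane(t,mt);o2,n2=axis_plane(s,ms2)
u=np.cross(n1,n2);u/=np.linalg.norm(u);u*=np.sign(u[2])
for z in(.112,.1,.014):
    print(z,np.linalg.solve(np.array([n1,n2,[0,0,1]]),[n1@o1,n2@o2,z]))
print("u",u,"lean deg",np.degrees(np.arccos(u[2])),"yaw",np.degrees(np.arctan2(u[1],u[0])))
# cup top discs
g=t["img"];h=cv2.cvtColor(g,cv2.COLOR_RGB2HSV)
for (c,r),z in(((241,232),.08),((404,242),.05)):
    m=cv2.inRange(h,(0,0,135),(180,40,255)) if z==.08 else cv2.inRange(h,(0,0,100),(180,40,255))
    sub=np.zeros_like(m);sub[r-16:r+16,c-17:c+17]=m[r-16:r+16,c-17:c+17]
    cs=cv2.findContours(sub,0,1)[0];k=max(cs,key=cv2.contourArea);(x,y),R=cv2.minEnclosingCircle(k);print("cup",x,y,R,cv2.contourArea(k),plane(t,(x,y),z))
E
python3 m.py
```

```text
top 169 ((241.49998474121094, 173.49996948242188), (9.15255355834961, 20.246557235717773), 33.690067291259766) [234. 164.] [249. 182.]
side 696 ((263.6327209472656, 243.1346893310547), (16.13242530822754, 56.85075378417969), 24.863697052001953) [249. 218.] [280. 270.]
226 265 280; 231 264 277; 236 262 275; 241 260 272; 246 258 270; 251 255 267; 256 253 265; 261 251 262; 266 249 261; Traceback (most recent call last):
  File "m.py", line 10, in <module>
    c=np.flatnonzero(ms[r]); print(r,c.min(),c.max(),end="; ")
                                     ~~~~~^^
    return umr_minimum(a, axis, None, out, keepdims, initial, where)
ValueError: zero-size array to reduction operation minimum which has no identity
```

```bash
sed -i 's/range(226,272,5)/range(226,267,5)/' m.py; python3 m.py | tail -n +4
```

```text
0.112 [0.56929932 0.30552658 0.112     ]
0.1 [0.57579602 0.30499232 0.1       ]
0.014 [0.6223557  0.30116341 0.014     ]
u [-0.47573168  0.03912255  0.87871998] lean deg 28.51166173139831 yaw 175.29876929961023
cup 240.5 237.0 18.795045852661133 472.5 [0.4367774 0.2992418 0.08     ]
cup 403.6836853027344 242.051025390625 9.77200698852539 261.0 [ 0.42730419 -0.09983491  0.05      ]
```

```bash
python3 - <<'E'
from h import *
s=vision.capture("side");t=vision.capture("top")
g=t["img"];h=cv2.cvtColor(g,cv2.COLOR_RGB2HSV)
print(h[233,225:260,1],h[215:255,241,1],h[233,225:260,2])
up=cv2.resize(h[215:252,222:262,1],None,fx=8,fy=8,interpolation=cv2.INTER_CUBIC)
c=cv2.HoughCircles(up,cv2.HOUGH_GRADIENT,1,50,param1=60,param2=10,minRadius=68,maxRadius=92)
for x,y,R in c[0][:3]:
    uv=((x+.5)/8-.5+222,(y+.5)/8-.5+215); print(uv,R/8,plane(t,uv,.08))
print(tri(s,(343.2,238.6),t,(240.9,233)))
print("pix pred side", pix(s,(0.447,0.298,.08)))
E
```

```text
[43 43 43 42 37 26 14 12 11 12 12 12 12 12 10 12 10 10 10 12 10 10  9  9
 10 13 19 19 14 21 33 44 47 48 43] [42 42 42 43 41 40 44 38 25 14 12 12 10 10 10 10 12 10 10 10 10 12 12 12
 12 10 13 21 33 39 39 39 39 39 41 41 41 42 41 41] [167 167 166 165 164 165 168 170 170 171 171 171 173 173 173 174 174 174
 175 175 175 175 175 165 126  76  54  53  54  62  77  87  97 122 149]Traceback (most recent call last):
  File "<stdin>", line 7, in <module>
TypeError: 'NoneType' object is not subscriptable
```

```bash
python3 - <<'E'
from h import *
s=vision.capture("side");t=vision.capture("top")
print(plane(t,(239.7,232.6),.08), tri(s,(343.2,238.6),t,(239.7,232.6)))
print("pred side", pix(s,plane(t,(239.7,232.6),.08)))
g=cv2.cvtColor(s["img"],cv2.COLOR_RGB2HSV)
print(g[247,322:366,2]); print(g[226:250,343,2])
# peg check
for P in((.569,.3055,.112),(.576,.305,.1),(.622,.301,.014)): print(pix(s,P),pix(t,P))
E
```

```text
[0.44735303 0.30142486 0.08      ] (array([0.44801151, 0.3019703 , 0.07746076]), np.float64(0.0013326483462165399))
pred side [343.94417956 237.26507736]
[232 233 234 235 235 235 232 215 169 121 104 106 109 112 116 118 119 121
 122 124 126 126 126 125 125 127 127 125 122 119 116 114 121 141 155 157
 156 158 163 166 169 182 202 215]
[184 216 224 220 230 234 230 214 202 199 200 199 199 197 197 198 192 177
 149 130 126 126 126 126]
[278.53919125 220.37150743] [236.30276246 180.8052026 ]
[275.05774273 226.04095125] [237.67572629 178.60786496]
[253.4838935  264.68479121] [246.58896517 166.10186597]
```

```bash
python3 - <<'E'
from h import *
s=vision.capture("side");t=vision.capture("top")
for a,b in(((273.2,224.4),(239,177.2)),((273.6,225),(238.4,178))): print(tri(s,a,t,b),plane(t,b,.1),plane(s,a,.1))
# foot: side row midpoints near base, intersect with top
print(plane(s,(255,266),.02),plane(s,(255,266),.014))
E
```

```text
(array([0.57959177, 0.3016095 , 0.1016355 ]), np.float64(0.0008511321222328821)) [0.57941064 0.30190226 0.1       ] [0.58069729 0.29789089 0.1       ]
(array([0.57816571, 0.30317739, 0.10109554]), np.float64(0.0016990939065741147)) [0.57747443 0.30329721 0.1       ] [0.57949375 0.30054544 0.1       ]
[0.61555058 0.31650053 0.02      ] [0.6180041  0.30589741 0.014     ]
```

Request:
apply_moves --grip '[85,85,85,85,85,85,85,85,85,85]' --pt "36 -19 0" --pt "72 -38 0" --pt "108 -58 0" --pt "144 -77 0" --pt "180 -96 0" --pt "216 -115 0" --pt "252 -134 0" --pt "288 -154 0" --pt "324 -173 0" --pt "360 -192 0" --spin '[2,4,6,8,10,12,14,16,18,18.4]'

```text
t: 1.53
position: [0.4872, -0.3195, 0.2317]
eef_rot: [0.0, 1.0, -0.001, 0.0]
contact_force: [0.3, -0.7, -0.2]
grip_width: 0.0851
```

Now tool x = world x, tool y = −world y.

Request:
apply_moves --grip '[85,85,85,85,85,85,85,85,85,85]' --pt "0 -40 0" --pt "0 -80 0" --pt "0 -120 0" --pt "0 -160 0" --pt "0 -200 0" --pt "0 -240 0" --pt "0 -280 0" --pt "0 -320 0" --pt "0 -360 0" --pt "0 -400 0" --spin '[0,0,0,0,0,0,0,0,0,0]'

```text
t: 2.37
position: [0.4859, 0.0807, 0.2317]
eef_rot: [0.0, 1.0, -0.0, 0.001]
contact_force: [1.7, 0.3, -1.3]
grip_width: 0.0851
```

Request:
apply_moves --grip '[85,85,85,85,85,85,85,85,85,85]' --pt "-5 -35 0" --pt "-12 -75 0" --pt "-20 -115 0" --pt "-28 -155 0" --pt "-34 -190 0" --pt "-38 -215 10" --pt "-39 -221 30" --pt "-39 -221 50" --pt "-39 -221 60" --pt "-39 -221 60" --spin '[0,0,0,0,0,0,0,0,0,0]'

```text
t: 3.2
position: [0.4459, 0.2984, 0.1689]
eef_rot: [0.002, 1.0, -0.0, -0.002]
contact_force: [0.5, -0.6, -0.3]
grip_width: 0.0847
```

```bash
python3 - <<'E'
from h import *
st=robot.state();print(st["position"],st["eef_rot"],st["joints"],st["t"])
s=vision.capture("side");t=vision.capture("top")
a=cv2.resize(s["img"][110:300,240:440],None,fx=2.9,fy=2.9);b=cv2.resize(t["img"][150:290,170:310],None,fx=2.8,fy=2.8)
a=a[:392] if a.shape[0]>392 else a
cv2.imwrite("pics/c.png",cv2.resize(np.hstack([a[:392,:],b[:a.shape[0]]]),None,fx=.8,fy=.8)[:,:,::-1])
E
```

```text
[0.44593869 0.29840686 0.16887381] [ 1.52748909e-03  9.99996680e-01 -2.08710313e-04 -2.06488831e-03] [-0.21543792  0.29377056 -0.54135223  1.86500862  0.17382928  1.03476294
 -2.39908472] 3.2
```

View pics/c.png

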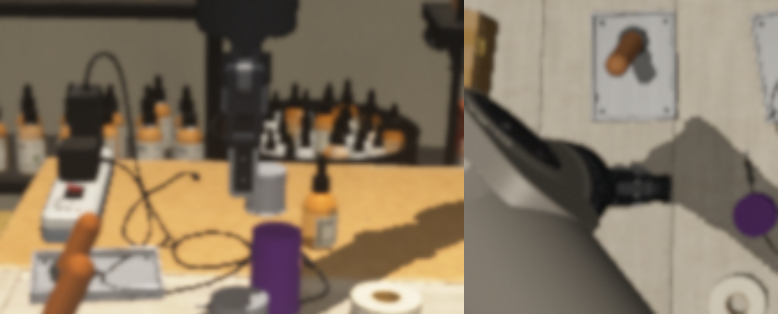

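The gripper is centred over the tall cup, with its fingers at side crop (243,190) above the cup top at (239,298). Descending.

Request:
apply_moves --grip '[85,85,85,85,85,85,85,85,85,85]' --pt "1 0 20" --pt "1 0 45" --pt "1 0 70" --pt "1 0 95" --pt "1 0 115" --pt "1 0 125" --pt "1 0 132" --pt "1 0 135" --pt "1 0 135" --pt "1 0 135" --spin '[0,0,0,0,0,0,0,0,0,0]'

```text
t: 4.13
position: [0.4492, 0.3005, 0.0375]
eef_rot: [-0.001, 1.0, -0.0, 0.001]
contact_force: [-0.1, 0.7, 0.3]
grip_width: 0.0848
```

Request:
apply_moves --grip '[70,60,52,48,45,42,40,40,40,40]' --pt "0 0 0" --pt "0 0 0" --pt "0 0 0" --pt "0 0 0" --pt "0 0 0" --pt "0 0 0" --pt "0 0 0" --pt "0 0 0" --pt "0 0 0" --pt "0 0 0" --spin '[0,0,0,0,0,0,0,0,0,0]'

```text
t: 4.97
position: [0.4487, 0.3004, 0.0372]
eef_rot: [-0.0, 1.0, -0.0, 0.001]
contact_force: [-1.0, 0.5, 5.2]
grip_width: 0.0471
```

Opening stopped at 47 mm, so the cup is held. Lifting.

Request:
apply_moves --grip '[40,40,40,40,40,40,40,40,40,40]' --pt "0 0 -10" --pt "0 0 -30" --pt "0 0 -55" --pt "0 0 -80" --pt "0 0 -105" --pt "0 0 -125" --pt "0 0 -138" --pt "0 0 -145" --pt "0 0 -145" --pt "0 0 -145" --spin '[0,0,0,0,0,0,0,0,0,0]'

```text
t: 5.8
position: [0.4479, 0.2995, 0.181]
eef_rot: [0.0, 1.0, -0.0, -0.0]
contact_force: [-0.7, -1.0, -2.7]
grip_width: 0.0465
```

Request:
apply_moves --grip '[40,40,40,40,40,40,40,40,40,40]' --pt "10 0 0" --pt "30 0 0" --pt "55 0 0" --pt "80 0 0" --pt "105 -1 0" --pt "123 -1 0" --pt "133 -1 0" --pt "137 -1 0" --pt "137 -1 0" --pt "137 -1 0" --spin '[0,0,0,0,0,0,0,0,0,0]'

```text
t: 6.63
position: [0.584, 0.3011, 0.1806]
eef_rot: [0.0, 1.0, 0.0, -0.001]
contact_force: [0.3, -0.3, -1.8]
grip_width: 0.0467
```

```bash
python3 - <<'E'
from h import *
st=robot.state();print(st["position"],st["contact_force"],st["grip_width"])
s=vision.capture("side")
print("pred rim/top of cup side px",[pix(s,(st["position"][0],st["position"][1],st["position"][2]+d)) for d in(-.037,.043)])
cv2.imwrite("pics/d.png",cv2.resize(s["img"][120:290,200:370],None,fx=3.5,fy=3.5,interpolation=cv2.INTER_CUBIC)[:,:,::-1])
E
```

```text
[0.58402809 0.30109847 0.18059673] [ 0.25644266 -0.34758855 -1.83388278] 0.046697907960557776
pred rim/top of cup side px [array([270.33788551, 203.42375067]), array([268.79616424, 161.75740113])]
```

View pics/d.png

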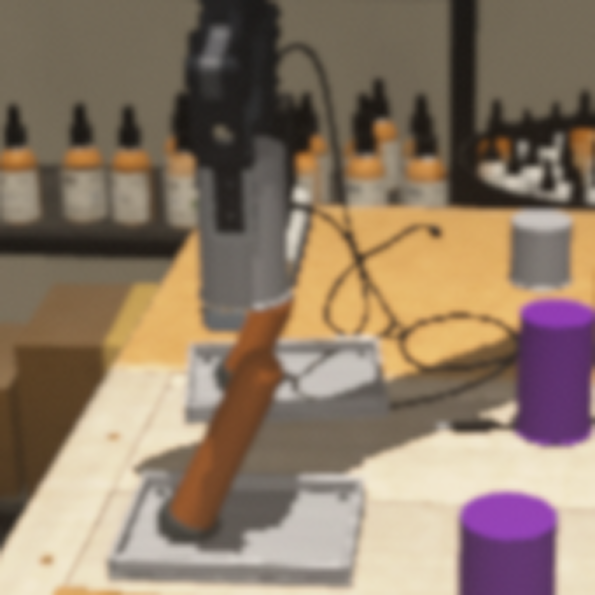

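The cup is held upright at crop (246,220), clear above the long peg's tip at (259,367), and its position agrees with the prediction. Now lowering it over the tip.

Request:
apply_moves --grip '[40,40,40,40,40,40,40,40,40,40]' --pt "1 -1 6" --pt "1 -1 14" --pt "1 -1 22" --pt "1 -1 30" --pt "1 -1 38" --pt "1 -1 46" --pt "1 -1 53" --pt "1 -1 58" --pt "1 -1 58" --pt "1 -1 58" --spin '[0,0,0,0,0,0,0,0,0,0]'

```text
t: 7.52
position: [0.5845, 0.3026, 0.1219]
eef_rot: [-0.0, 1.0, 0.0, -0.002]
contact_force: [-5.2, 2.9, -4.5]
grip_width: 0.0463
```

```bash
python3 - <<'E'
from h import *
st=robot.state();print(st["position"],st["contact_force"],st["torque"],st["t"])
s=vision.capture("side")
cv2.imwrite("pics/e.png",cv2.resize(s["img"][120:290,200:370],None,fx=3.5,fy=3.5,interpolation=cv2.INTER_CUBIC)[:,:,::-1])
E
```

```text
[0.58445422 0.30262623 0.12192188] [-5.18750505  2.86352755 -4.52369735] [0.7512657  0.97500957 0.03009813] 7.5167
```

View pics/e.png

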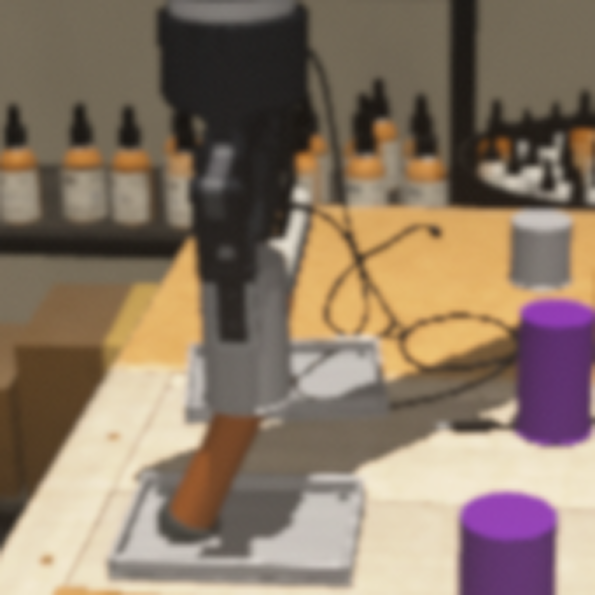

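The rim is over the tip, with the peg entering the mouth at crop (232,415). A light contact force of about 5 N points to −x, +y. I'll comply slightly and re-read.

Request:
apply_moves --grip '[40,40,40,40,40,40,40,40,40,40]' --pt "-1 -1 0" --pt "-2 -2 0" --pt "-2 -2 0" --pt "-2 -2 0" --pt "-2 -2 0" --pt "-2 -2 0" --pt "-2 -2 0" --pt "-2 -2 0" --pt "-2 -2 0" --pt "-2 -2 0" --spin '[0,0,0,0,0,0,0,0,0,0]'

```text
t: 8.4
position: [0.5845, 0.3033, 0.1233]
eef_rot: [0.0, 1.0, -0.0, 0.0]
contact_force: [-1.8, -0.1, -1.6]
grip_width: 0.0469
```

```bash
python3 - <<'E'
from h import *
st=robot.state();print(st["position"],st["contact_force"],st["torque"],st["t"])
E
```

```text
[0.5844848  0.3033375  0.12331683] [-1.75573355 -0.09180983 -1.58376505] [-0.25677242  0.57126238  0.05083801] 8.4
```

Request:
apply_moves --grip '[40,40,40,40,40,40,40,40,40,40]' --pt "0 0 2" --pt "0 0 4" --pt "0 0 6" --pt "0 0 8" --pt "0 0 10" --pt "0 0 12" --pt "0 0 12" --pt "0 0 12" --pt "0 0 12" --pt "0 0 12" --spin '[0,0,0,0,0,0,0,0,0,0]'

```text
t: 9.23
position: [0.5843, 0.3037, 0.1111]
eef_rot: [0.0, 1.0, -0.0, 0.0]
contact_force: [-1.5, 0.0, -2.2]
grip_width: 0.0468
```

```bash
python3 - <<'E'
from h import *
st=robot.state();print(st["position"],st["contact_force"],st["torque"],st["t"])
E
```

```text
[0.58430761 0.30367297 0.11109792] [-1.52199121  0.0104987  -2.18342318] [ 0.10498152  0.33528423 -0.04228891] 9.2333
```

Request:
apply_moves --grip '[40,40,40,40,40,40,40,40,40,40]' --pt "1 0 1" --pt "2 0 2" --pt "2 0 3" --pt "2 0 4" --pt "2 0 5" --pt "2 0 6" --pt "2 0 6" --pt "2 0 6" --pt "2 0 6" --pt "2 0 6" --spin '[0,0,0,0,0,0,0,0,0,0]'

```text
t: 10.07
position: [0.5847, 0.3048, 0.1069]
eef_rot: [0.0, 1.0, 0.0, -0.001]
contact_force: [-7.8, -1.5, 8.6]
grip_width: 0.0466
```

```bash
python3 - <<'E'
from h import *
st=robot.state();print(st["position"],st["contact_force"],st["torque"],st["t"])
E
```

```text
[0.58473342 0.30483964 0.10689684] [-7.76589262 -1.53275895  8.63064048] [-0.22754135  1.65326032 -0.00872656] 10.0667
```

Wedge contact is reached as expected: Fz about 9 N, tip about 43 mm inside. Releasing so the cup can tip onto the peg and slide home.

Request:
apply_moves --grip '[50,54,58,62,66,70,76,85,85,85]' --pt "0 0 0" --pt "0 0 0" --pt "0 0 0" --pt "0 0 0" --pt "0 0 0" --pt "0 0 0" --pt "0 0 0" --pt "0 0 0" --pt "0 0 0" --pt "0 0 0" --spin '[0,0,0,0,0,0,0,0,0,0]'

```text
t: 10.9
position: [0.5863, 0.3038, 0.1052]
eef_rot: [0.0, 1.0, -0.0, 0.0]
contact_force: [-0.9, -0.4, -0.0]
grip_width: 0.0853
```

```bash
python3 - <<'E'
from h import *
st=robot.state();print(st["position"],st["contact_force"],st["torque"],st["t"])
s=vision.capture("side")
cv2.imwrite("pics/f.png",cv2.resize(s["img"][120:290,200:370],None,fx=3.5,fy=3.5,interpolation=cv2.INTER_CUBIC)[:,:,::-1])
E
```

```text
[0.58625034 0.30382733 0.10521592] [-0.8959173  -0.35751722 -0.04120157] [-0.02405    -0.01904285  0.02819555] 10.9
```

View pics/f.png

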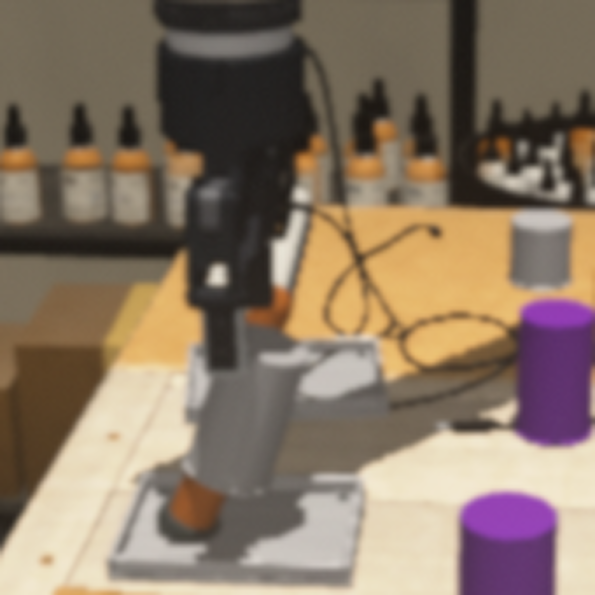

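The cup has tipped and slid down the peg (crop top (272,340), rim (230,480)), with tray clearance visible. Retreating straight up, then a check.

Request:
apply_moves --grip '[85,85,85,85,85,85,85,85,85,85]' --pt "0 0 -8" --pt "0 0 -20" --pt "0 0 -35" --pt "0 0 -55" --pt "0 0 -80" --pt "0 0 -110" --pt "0 0 -135" --pt "0 0 -150" --pt "0 0 -150" --pt "0 0 -150" --spin '[0,0,0,0,0,0,0,0,0,0]'

```text
t: 11.78
position: [0.5867, 0.3044, 0.2573]
eef_rot: [-0.001, 1.0, -0.0, 0.002]
contact_force: [0.5, 1.0, -0.0]
grip_width: 0.0853
```

Request:
apply_moves --grip '[85,85,85,85,85,85,85,85,85,85]' --pt "-10 0 0" --pt "-30 20 0" --pt "-50 40 0" --pt "-70 70 0" --pt "-80 100 0" --pt "-90 130 0" --pt "-90 160 0" --pt "-90 185 0" --pt "-90 200 0" --pt "-90 200 0" --spin '[0,0,0,0,0,0,0,0,0,0]'

```text
t: 12.62
position: [0.4947, 0.099, 0.2537]
eef_rot: [0.002, 1.0, -0.004, -0.002]
contact_force: [-0.3, -0.1, -1.3]
grip_width: 0.0851
```

```bash
python3 - <<'E'
from h import *
st=robot.state();print(st["position"],st["contact_force"],st["t"])
s=vision.capture("side");t=vision.capture("top")
a=cv2.resize(s["img"][180:290,210:320],None,fx=3.6,fy=3.6,interpolation=cv2.INTER_CUBIC);b=cv2.resize(t["img"][140:250,200:310],None,fx=3.6,fy=3.6,interpolation=cv2.INTER_CUBIC)
# predicted home cup: top-face centre, rim centre, peg direction at 25 deg
c0=np.array([.579,.302,.1])
for ang in(10,17,25):
    u=np.array([-np.sin(np.radians(ang)),0,np.cos(np.radians(ang))]); T=c0+.013*u
    print(ang,[pix(s,T+k*u).round(1) for k in(.004,-.076)],[pix(t,T+k*u).round(1) for k in(.004,-.076)])
cv2.imwrite("pics/g.png",np.hstack([a,b])[:,:,::-1])
E
```

```text
[0.49470678 0.09901193 0.25368942] [-0.28226096 -0.05687225 -1.32707088] 12.6167
10 [array([275. , 217.2]), array([269.2, 254.6])] [array([237.4, 177.5]), array([244.2, 176.8])]
17 [array([276.1, 217.4]), array([265.3, 253.6])] [array([237.4, 178.4]), array([244.1, 173.8])]
25 [array([277.3, 217.9]), array([261., 252.])] [array([237.5, 179.4]), array([243.9, 170.4])]
```

View pics/g.png

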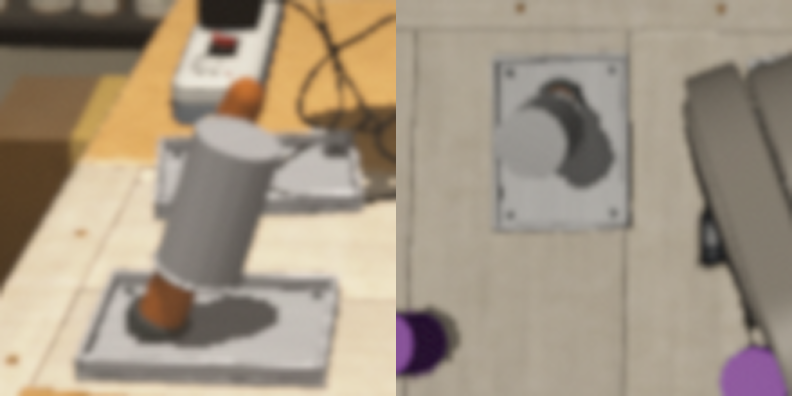

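The cup's top face is at side (276.3,218) and top (237.5,179.7). That matches the fully-home prediction, tilted 17–25° from vertical, so within about 8° of the peg; the rim hangs clear above the tray. I'll check that it is at rest, then hand in.

```bash
python3 - <<'E'
from h import *
f=[vision.capture("side")["img"].astype(int) for _ in range(4)]
print([np.abs(f[3]-f[0])[210:262,250:292].mean(), np.abs(f[3]-f[0])[180:202,345:365].mean()])
print(robot.state()["t"]); print(robot.finish_job())
E
```

```text
[np.float64(0.4264346764346764), np.float64(0.46136363636363636)]
12.9167
the job is handed in; nothing more can be done
None
```

The tall steel cup is hanging mouth-down on the long peg, and I handed the job in at 12.9 s of the 32 s allowed. I gripped it upright, lowered it over the peg tip until it wedged about 43 mm in, and opened the fingers. It then tipped and slid down onto the tip by itself.

- **Position:** in both views the top face lies within about 1 px of where a fully seated cup should be.
- **Tilt:** the cup's tilt fits about 17° from vertical, so roughly 8° off the peg by eye, inside the 17° limit. This is a pixel estimate good to a few degrees.
- **At rest:** frames taken about 0.15 s apart show no movement, and the rim hangs clear of the tray.
- **Short cup and gripper:** the short cup showed no change in the side view and the arm stayed well above it. The gripper is well clear of everything.
- **Disagreement:** my first peg-axis fit gave a lean of 28.5° instead of 25°. I used the stated 25° and the triangulated tip instead.
- **Forces:** a 5 N reading during lowering mostly went away after a 2 mm shift. The later reading of about 12 N at the wedge was expected.

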